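# Close the slide-top garlic box

### The arm

A 6-joint arm with a two-finger parallel gripper is mounted at the origin on a cart in front of the work surface, level with it; the furniture and walls round the work are solid. World frame = base frame: x ahead of the robot, y to its left, z up, the work surface at z = 0. Lengths are in m, angles in rad, forces in N, time in s.
With the tool pointing down it reaches from about 0.35 to 0.85 m from the base axis. Payload 8.1 kg.
Tool frame: the origin (TCP) lies midway between the tips of the shut fingers; the grasp point (between the pads) lies 19 mm behind it (robot.grip_point_offset is the distance from the TCP to the grasp point, in m); z points along the fingers, y is the line along which they close (so a half turn about z gives the same grasp; the last joint's range is limited). The gripper opens to 93 mm and grips with 3 to 60 N. Pads are 15 mm wide; open, the fingers measure 128 mm over their backs; the gripper's body (75 mm by 188 mm) begins 65 mm behind the grasp point.
Start: joints at [1.17, 0.13, 1.488, -0, 1.523, -0.085], TCP at [0.186, 0.57, 0.219] pointing down, gripper open.
Joint ranges: [-2.96, 2.96], [-0.89, 2.26], [0.02, 2.5], [-1.34, 4.48], [0, 2.73], [-2.66, 2.66]. Speed limits (rad/s): [2.39, 2.39, 2.79, 3.14, 3.14, 3.14].

### API

Orientations are given as a rotation vector (axis times angle).
In Python, from plant import robot, read_camera, job gives the robot as it stands.
- The arm moves only by the shell command python3 -m inch 'ROWS' [FORCE]. ROWS is JSON, one flat list of numbers, 5 for each row, row after row: the shift along the world's x, y, z in mm, then the turn about the world's z in degrees, then the opening in per cent of the stroke, from 0 (shut) to 100 (fully open). In form: [dx, dy, dz, yaw, hand, dx, dy, dz, yaw, hand, ...]. A call has 1 to 10 rows; each row is the pose to reach, as a shift and turn from the pose commanded when the call began; what a row does not reach only later rows make up. A row lasts 1/12 s, in which the tool goes at most 41.7 mm and 7.16 degrees, less where a joint would pass 70% of its speed; a pose out of reach is approached as far as the arm can. A call with a gripper value outside its range is refused whole. The fingers move at their own pace and stop on an object; FORCE is the grip in N (left out, the last holds). Time passes only in rows, so rows that repeat a pose let the fingers close. It gives the time, the measured TCP pose, the force, the opening and the grip force at its end, in the units of the state.
- robot.read_state(): the state, without advancing time (a new reading comes with each control period).
- read_camera(name): name is "side" or "top" or "wrist"; returns a dict with "image" (420x560x3 uint8, blue, green, red), "K" (3x3 intrinsics, pixels), "extrinsics" (4x4, takes a point from world to camera coordinates); the wrist camera has in their place "mount" (4x4, takes a point from camera to tool coordinates, whose origin is the TCP and whose axes are the flange's). Camera axes: x right, y down, z forward; pixel columns grow to the right and rows downward; lengths in m; the calibration is good to about 2 mm. A picture is of the moment at which its call begins: read the wrist's pose just before it. There is no depth.
- job.close_job(): hands the job in; it is judged then, once.
The state is a dict: "t": time; "q": joint angles; "dq": joint speeds; "joint_torque": joint torques, N m; "tool_pos": TCP position; "orientation": TCP orientation; "force": force on the tool from outside, world axes, zero at the start; "wrist_torque": the same for the moment, N m; "opening": finger opening in m; "gripper_force": force on a finger pad.
Only numpy, scipy, OpenCV 4.12 (cv2) and the standard library are available. Lean on these libraries where they do the work, as an engineer would, in place of code of your own. Each camera call takes 0.05 s, during which the arm holds its last target. There are 200 camera calls.

### The job

Take the washed wooden lid out of the stand and lay it flat on the table, free of the gripper, with its grip rib up. Then take it up again, set its leading end in the open mouth of the garlic box and slide it along the channel, over the small sprung ridge, until it is fully home with the ridge snapped up behind its leading bar. Leave the pepper mill, the dark mug and the blue bowl where they stand.

Things in the scene. Friction and masses are not known exactly. Their poses are not given: they have to be found in the camera images.
- lid_mid (a point): Centre of the loose wooden lid's panel: 120 mm long (x), 90 wide (y), 9 thick (z), 0.08 to 0.15 kg. +x points to the leading end, which enters the box first; +z out of the ribbed face. At the start it stands in the stand's middle slot on its leading end, trailing end up, ribbed face roughly away from the robot, upright within 5 degrees.
- lid_rib (a point): Centre of the lid's dark grip rib (axes as lid_mid), 18.5 mm from lid_mid along +z. The rib runs across the lid: 12 mm thick along x, 46 mm long along y, 28 mm high along z, from the panel's face up.
- lid_notch (a point): Middle of the notch in the lid's plain face, 41.5 mm ahead of lid_mid, on that face (axes as lid_mid). The notch is 5 mm deep and crosses the whole width, 23 mm long along x. The bar ahead of it, 7 mm long, is full thickness and ends the lid.
- box_home (a point): Where lid_mid is when the lid is fully home in the fixed wooden garlic box (109 mm wide, 86 high). +x is the way the lid slides in (roughly away from the robot), z up; the lid's axes agree with these when home. 74.5 mm above the table. The lid slides with its underside on the channel floor, 4.5 mm below this point. The far wall stops it 1 mm past home.
- box_mouth (a point): Middle of the box's mouth edge at channel-floor height, 60 mm before box_home (same axes). The channel is 93 mm wide, flared here. Its floor (side ledges, low end wall) is open from above for the first 20 mm; then lips 5 mm thick cover the lid's edges, 80 mm apart, underside 11.2 mm above the floor (about 1 mm more at their lifted front ends).
- ridge (a joint): Brass ridge across the channel floor, 41.5 mm ahead of box_home, 36 mm wide, 4 mm high, flanks at 22 degrees, 20 mm long. Sprung: reads 0 m when up, to 0.005 pressed down (4.8 N to start, 7.2 N at 4 mm). The lid's leading bar meets it about 27 mm short of home and needs a push of some 8 to 14 N to ride over; then the ridge springs up into the notch.
- stand_slot (a point): Middle of the floor of the fixed wooden lid stand's middle slot, 14 mm above the table; z up. Base 104 mm (x, across the slots) by 110 (y). Four rows of two 8 mm dowels, tops 58 mm above the table, at 10 and 30.5 mm either side along x, 30 mm either side along y. The slot is 12 mm wide, open at the top.
- mill: Dark brown wooden pepper mill, 58 mm across, 150 mm high, a bystander at the left of the work; origin at the middle of its underside.
- dark_mug: Dark grey mug, 88 x 126 x 106 mm high, a bystander at the right front of the table; origin at the middle of its underside.
- blue_bowl: Pale blue bowl, 135 mm across, 62 mm high, a bystander at the left; origin at the middle of its underside.

How it is judged:
By the outcome, as a careful person would: the job done as asked, in the order asked, and still so for the second after the job is handed in, with the robot touching nothing.
It also fails if it takes over 58 s, if anything falls off the work surface, if the arm or the gripper's body presses on something with over 40 N, if the wrist force passes 120 N, or if a joint passes its speed limit or range.

## Working session

There is one attempt and no reset: what is moved stays moved. The work goes in short steps, Python scripts to look and compute and a shell command to move; the robot and the scene stay as the last step left them, time stands still between calls to the robot, and variables do not carry over. Pictures are saved under pics/ and viewed, at most 10 in all, crops included, and the job is handed in when it is done.

```bash
mkdir -p pics; ls
python3 - <<'E'
from plant import robot, read_camera
import cv2, numpy as np
s=robot.read_state(); print(s['t'],s['tool_pos'],s['orientation'],s['force'],s['opening'],robot.grip_point_offset)
for n in ('side','top','wrist'):
    d=read_camera(n); cv2.imwrite(f'pics/{n}0.png',d['image'])
    print(n,np.round(d['K'],1).tolist(),np.round(d.get('extrinsics',d.get('mount')),4).tolist())
a=cv2.imread('pics/side0.png');b=cv2.imread('pics/top0.png')
cv2.imwrite('pics/a0.png',cv2.resize(np.hstack([a,b]),(800,300)))
E
```

```text
pics
0.0 [0.18609251 0.56978708 0.21757732] [-4.93925349e-01 -3.10202217e+00  2.89099320e-03] [-0.66160388  0.44444937  1.01710724] 0.09281461884728041 0.0188
side [[399.5, 0.0, 285.4], [0.0, 399.5, 208.3], [0.0, 0.0, 1.0]] [[0.997, 0.0763, 0.0103, -0.4901], [0.0548, -0.6098, -0.7907, 0.006], [-0.0541, 0.7889, -0.6121, 1.3425], [0.0, 0.0, 0.0, 1.0]]
top [[422.5, 0.0, 279.5], [0.0, 422.5, 216.0], [0.0, 0.0, 1.0]] [[0.025, -0.9996, 0.013, -0.0383], [-0.9968, -0.0259, -0.0758, 0.4948], [0.0761, -0.0111, -0.997, 1.3551], [0.0, 0.0, 0.0, 1.0]]
wrist [[323.0, 0.0, 286.7], [0.0, 323.0, 207.1], [0.0, 0.0, 1.0]] [[-0.0006, -0.9689, -0.2473, 0.0684], [1.0, -0.0007, 0.0004, -0.0017], [-0.0005, -0.2473, 0.9689, -0.1662], [0.0, 0.0, 0.0, 1.0]]
```

View pics/side0.png

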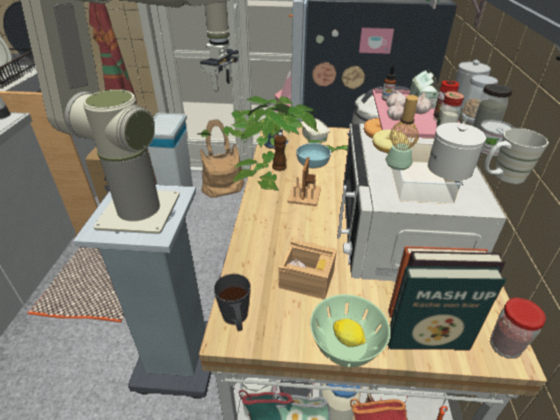

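View pics/top0.png

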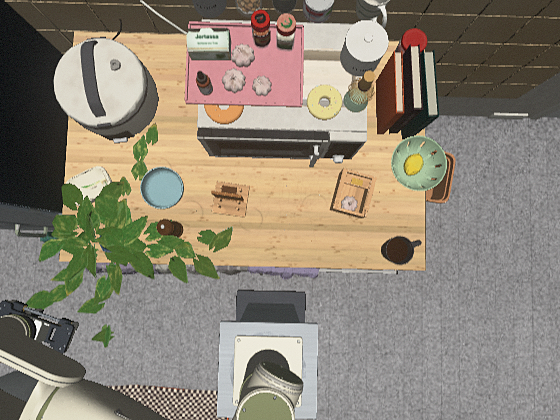

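```bash
cat > h.py <<'E'
import numpy as np, cv2
from plant import robot, read_camera
from scipy.spatial.transform import Rotation as R
def cam(n,save=None):
    s=robot.read_state(); d=read_camera(n)
    if 'extrinsics' in d: E=d['extrinsics']
    else:
        T=np.eye(4);T[:3,:3]=R.from_rotvec(s['orientation']).as_matrix();T[:3,3]=s['tool_pos']
        E=np.linalg.inv(T@d['mount'])
    if save:
        cv2.imwrite(f'pics/{save}.png',d['image']); np.savez(f'pics/{save}.npz',K=d['K'],E=E)
    return d['image'],d['K'],E
def ld(s): z=np.load(f'pics/{s}.npz'); return z['K'],z['E']
def ray(s,px):
    K,E=ld(s); d=E[:3,:3].T@np.linalg.solve(K,[*px,1.]); return -E[:3,:3].T@E[:3,3],d
def onz(s,px,z):
    c,d=ray(s,px); return c+d*(z-c[2])/d[2]
def tri(*obs):  # (view,px)...
    A=np.zeros((3,3));b=np.zeros(3);L=[ray(*o) for o in obs]
    for c,d in L:
        d=d/np.linalg.norm(d);P=np.eye(3)-np.outer(d,d);A+=P;b+=P@c
    p=np.linalg.solve(A,b); return p,max(np.linalg.norm(np.cross(p-c,d/np.linalg.norm(d))) for c,d in L)
def proj(s,p):
    K,E=ld(s);q=K@(E[:3,:3]@np.asarray(p)+E[:3,3]);return q[:2]/q[2]
E
python3 - <<'E'
from h import *
cam('top','t1');cam('side','s1')
for n,p,z in [('stand',(232,198),.08),('box',(353,193),.08),('mill',(170,228),.1),('bowl',(162,187),.03),('mug',(398,249),.1),('oven front L',(200,155),.15),('ovenR',(365,155),.15)]: print(n,onz('t1',p,z).round(3))
s=robot.read_state();print(R.from_rotvec(s['orientation']).as_matrix().round(3))
# tooly dir
t=cv2.imread('pics/t1.png');a=cv2.imread('pics/s1.png')
c=lambda im,x,y,w,h:cv2.resize(im[y:y+h,x:x+w],(400,300),interpolation=cv2.INTER_CUBIC)
cv2.imwrite('pics/m1.png',np.vstack([np.hstack([c(t,190,165,80,60),c(t,312,160,80,60)]),np.hstack([c(a,265,150,80,60),c(a,262,235,93,70)])]))
E
```

```text
stand [0.543 0.124 0.08 ]
box [ 0.569 -0.253  0.08 ]
mill [0.444 0.307 0.1  ]
bowl [0.579 0.356 0.03 ]
mug [ 0.398 -0.389  0.1  ]
oven front L [0.661 0.216 0.15 ]
ovenR [ 0.675 -0.275  0.15 ]
[[-0.951  0.311 -0.   ]
 [ 0.311  0.951 -0.001]
 [ 0.    -0.001 -1.   ]]
```

View pics/m1.png

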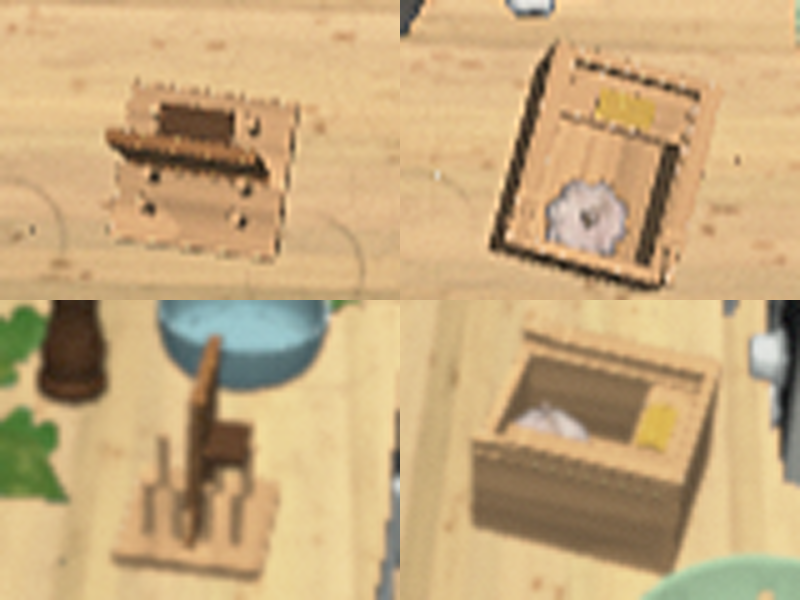

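Run:
```python
from h import *
t=cv2.imread('pics/t1.png');a=cv2.imread('pics/s1.png')
print('leaf?',tri(('t1',(218,240)),('s1',(266,182))))
cv2.imwrite('pics/m2.png',np.vstack([np.hstack([cv2.resize(t[130:280,50:250],(400,300)),cv2.resize(a[80:230,180:380],(400,300))])]))
```

```text
leaf? (array([0.41036236, 0.16995562, 0.02518784]), np.float64(0.002338626982874386))
```

View pics/m2.png

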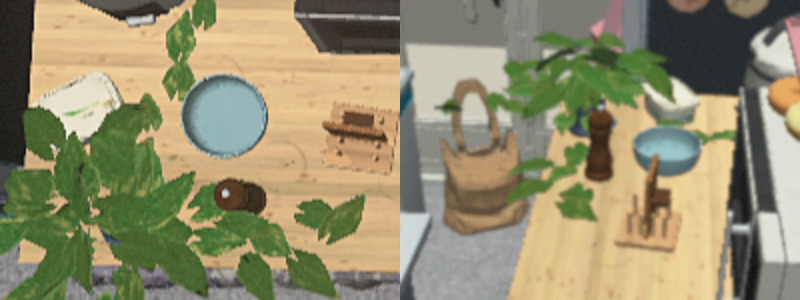

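```bash
python3 -m inch '[0,0,40,0,100,0,-20,75,0,100,10,-50,100,0,100,20,-90,110,0,100,30,-130,110,0,100,40,-170,110,0,100,55,-205,110,0,100,75,-240,110,0,100,100,-270,110,0,100,125,-300,110,0,100]'
python3 -m inch '[30,-25,0,-6,100,60,-50,0,-10,100,90,-75,0,-10,100,120,-100,0,-10,100,150,-125,-10,-10,100,170,-145,-20,-10,100,170,-145,-20,-10,100,170,-145,-20,-10,100,170,-145,-20,-10,100]'
python3 - <<'E'
from h import *
print(robot.read_state()['tool_pos'])
im,_,_=cam('wrist','w1'); cv2.imwrite('pics/w1b.png',cv2.resize(im,(800,600),interpolation=cv2.INTER_CUBIC))
E
```

```text
t: 1.08
tool_pos: [0.3117, 0.2687, 0.329]
orientation: [0.493, 3.102, 0.002]
force: [0.9, -0.1, 0.4]
opening: 0.0927
gripper_force: 0.0
t: 1.83
tool_pos: [0.481, 0.1255, 0.3086]
orientation: [-0.763, -3.047, -0.0]
force: [-0.8, -0.2, 0.8]
opening: 0.0931
gripper_force: 0.0
[0.48104401 0.12548715 0.30863059]
```

View pics/w1b.png

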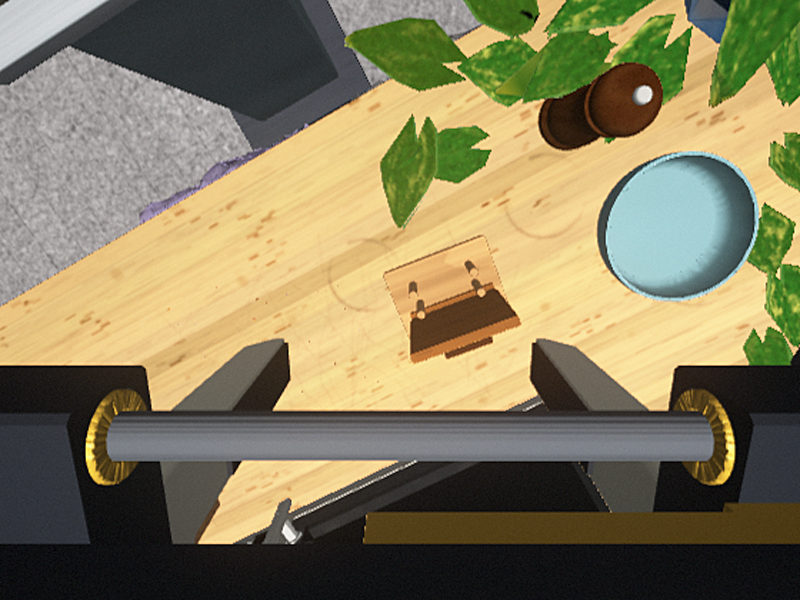

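```bash
python3 - <<'E'
from h import *
f=.7
for p in [(410,361),(522,322),(466,341)]: print(onz('w1',(p[0]*f,p[1]*f),.134).round(4))
E
python3 -m inch '[-10,0,-30,6,100,-20,0,-60,12,100,-30,30,-80,18,100,-30,30,-80,18,100,-30,30,-80,18,100,-30,30,-80,18,100]'
python3 -c "
from h import *
cam('wrist','w2')"
python3 -m inch '[0,-40,0,0,100,0,-70,0,0,100,0,-70,0,0,100,0,-70,0,0,100]'
python3 -c "
from h import *
cam('wrist','w3')
c=lambda n:cv2.imread(f'pics/{n}.png')[110:410,80:480]
m=lambda n:cv2.resize(cv2.imread(f'pics/{n}.png')[120:330],(800,300),interpolation=cv2.INTER_CUBIC)
cv2.imwrite('pics/m3.png',np.vstack([m('w2'),m('w3')]))"
```

```text
[0.5439 0.0905 0.134 ]
[0.5563 0.1821 0.134 ]
[0.5498 0.137  0.134 ]
t: 2.38
tool_pos: [0.4515, 0.1562, 0.2301]
orientation: [0.275, 3.127, 0.001]
force: [0.2, -0.3, 1.1]
opening: 0.093
gripper_force: 0.0
t: 2.77
tool_pos: [0.4524, 0.0839, 0.2303]
orientation: [0.283, 3.126, 0.001]
force: [-0.3, 0.2, 0.9]
opening: 0.0932
gripper_force: 0.0
```

View pics/m3.png

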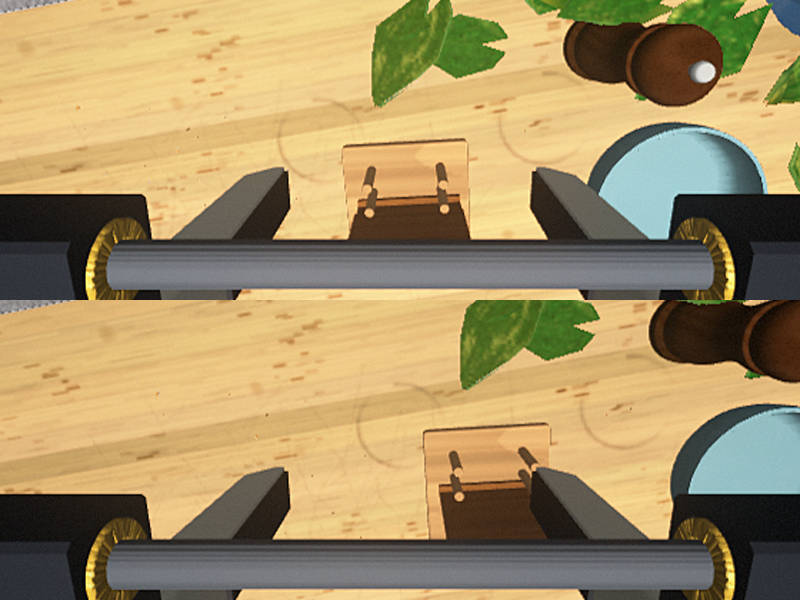

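```bash
python3 -m inch '[30,15,10,2.5,100,60,35,10,2.5,100,78,52,10,2.5,100,78,52,10,2.5,100,78,52,10,2.5,100,78,52,10,2.5,100]'
python3 -c "
from h import *
cam('wrist','w4')"
python3 -m inch '[30,20,10,0,100,50,20,20,0,100,50,20,20,0,100,50,20,20,0,100]'
python3 -c "
from h import *
cam('wrist','w5')
m=lambda n,y:cv2.resize(cv2.imread(f'pics/{n}.png')[y:y+150,180:380],(800,600),interpolation=cv2.INTER_CUBIC)
a=m('w4',110);b=m('w5',50)
cv2.imwrite('pics/m4.png',np.hstack([a[:,200:600],b[:,200:600]]))"
```

```text
t: 3.32
tool_pos: [0.5291, 0.1379, 0.2387]
orientation: [-0.207, -3.134, 0.0]
force: [-0.2, -0.7, 0.2]
opening: 0.0928
gripper_force: 0.0
t: 3.7
tool_pos: [0.5796, 0.157, 0.2594]
orientation: [0.209, 3.133, 0.0]
force: [-0.3, 0.9, 0.1]
opening: 0.0932
gripper_force: 0.0
```

View pics/m4.png

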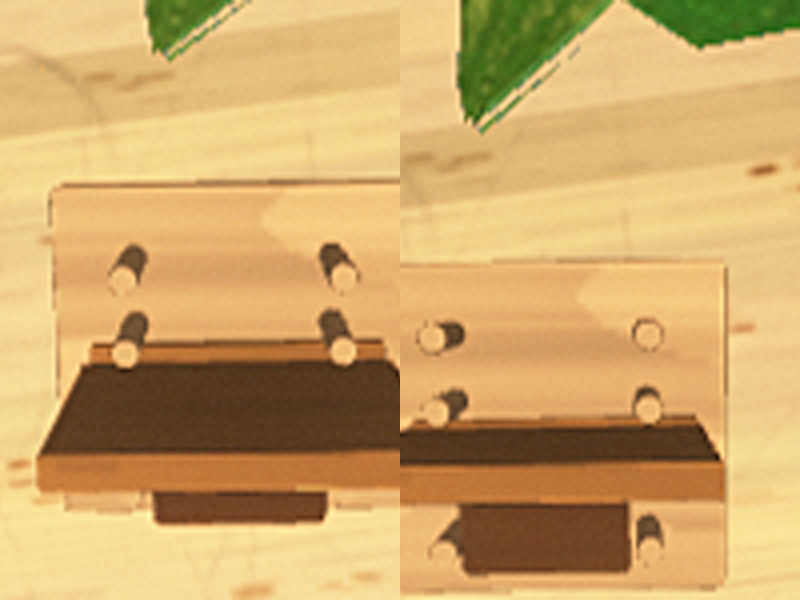

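Run:
```python
from h import *
A=lambda u,v:(230-.4+u/4,110-.4+v/4)
B=lambda u,v:(230-.4+(u-400)/4,50-.4+v/4)
for n,a,b in [('dO_L',(123,280),(432,340)),('dO_R',(343,277),(648,335)),('dI_L',(126,355),(438,413)),('dI_R',(343,350),(648,408)),('ribL',(153,520),(458,572)),('ribR',(327,521),(632,572))]:
    p,e=tri(('w4',A(*a)),('w5',B(*b)));print(n,p.round(4),round(e,4))
for n in ('w4','w5'):
    im=cv2.imread(f'pics/{n}.png')
    h=cv2.cvtColor(im,cv2.COLOR_BGR2HSV)
    m=((h[...,1]>140)&(h[...,2]>140)&(h[...,0]<20)).astype(np.uint8)
    lo=(215,240) if n=='w4' else (160,180)
    m[:lo[0]]=0;m[lo[1]:]=0;m[:,:200]=0;m[:,400:]=0
    k,l,st,_=cv2.connectedComponentsWithStats(m);i=1+st[1:,4].argmax();print(n,st[i])
    ys,xs=np.nonzero(l==i)
    r=cv2.minAreaRect(np.c_[xs,ys].astype(np.float32));print(cv2.boxPoints(r).round(1).tolist())
```

```text
dO_L [0.5149 0.1089 0.054 ] 0.0002
dO_R [0.5217 0.1689 0.0557] 0.0
dI_L [0.5351 0.1072 0.0572] 0.0002
dI_R [0.5414 0.1664 0.0582] 0.0001
ribL [0.5771 0.109  0.0768] 0.0005
ribR [0.584  0.156  0.0749] 0.0
w4 [239 222 102  12 983]
[[238.89999389648438, 223.39999389648438], [340.0, 221.89999389648438], [340.1000061035156, 231.89999389648438], [239.0, 233.39999389648438]]
w5 [212 165  99  12 973]
[[211.89999389648438, 166.0], [310.0, 164.8000030517578], [310.1000061035156, 175.10000610351562], [212.10000610351562, 176.39999389648438]]
```

Run:
```python
from h import *
a=[(238.9,223.4),(340.2,221.9),(340.2,232.2),(238.9,233.7)]
b=[(211.9,166),(310.2,164.8),(310.2,175.4),(211.9,176.6)]
P=[]
for i in range(4):
    p,e=tri(('w4',a[i]),('w5',b[i]));P.append(p);print(p.round(4),round(e,4))
P=np.array(P);print(P.mean(0), np.degrees(np.arctan2(*(P[1]-P[0]+P[2]-P[3])[:2])), np.linalg.norm(P[1]-P[0]))
s=robot.read_state();r=R.from_rotvec(s['orientation']).as_matrix();print(s['tool_pos'],np.degrees(np.arctan2(r[0,1],r[1,1])))
```

```text
[0.5384 0.0929 0.134 ] 0.0001
[0.5493 0.1812 0.1324] 0.0
[0.5589 0.1802 0.1324] 0.0002
[0.5478 0.0912 0.134 ] 0.0
[0.54859065 0.1363451  0.13319616] 7.066735145247409 0.08894323202442668
[0.57892809 0.15692243 0.2589464 ] 7.62660890559895
```

```bash
python3 -m inch '[-20,-10,-30,0.6,100,-30,-20.5,-60,0.6,100,-30,-20.5,-85,0.6,100,-30,-20.5,-105,0.6,100,-30,-20.5,-113,0.6,100,-30,-20.5,-113,0.6,100,-30,-20.5,-113,0.6,100,-30,-20.5,-113,0.6,100]'
python3 -c "
from h import *
print(robot.read_state()['tool_pos'])
cam('wrist','w6')
cv2.imwrite('pics/m5.png',cv2.resize(cv2.imread('pics/w6.png')[180:330,180:380],(800,600),interpolation=cv2.INTER_CUBIC))"
```

```text
t: 4.42
tool_pos: [0.5502, 0.137, 0.1476]
orientation: [0.191, 3.133, 0.001]
force: [-0.3, -0.2, 0.6]
opening: 0.0931
gripper_force: 0.0
[0.55023837 0.13699241 0.14760282]
```

View pics/m5.png

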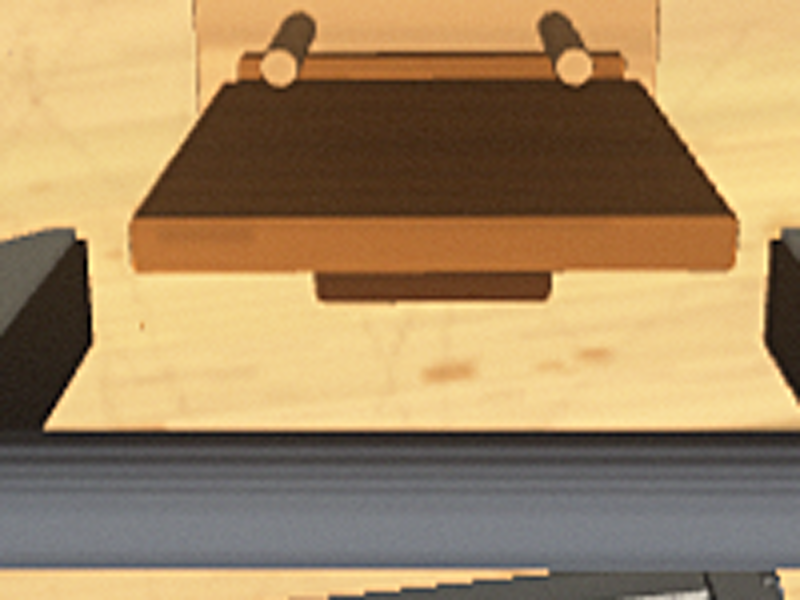

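```bash
python3 -m inch '[-1.6,1.1,0,0,100,-1.6,1.1,-8,0,100,-1.6,1.1,-16,0,100,-1.6,1.1,-26,0,100,-1.6,1.1,-33,0,100,-1.6,1.1,-33,0,100,-1.6,1.1,-33,0,80,-1.6,1.1,-33,0,80,-1.6,1.1,-33,0,80,-1.6,1.1,-33,0,80]' 15
```

```text
t: 5.3
tool_pos: [0.548, 0.1379, 0.113]
orientation: [0.192, 3.135, 0.0]
force: [-0.1, 0.4, -1.9]
opening: 0.09
gripper_force: 15.0
```

```bash
python3 -m inch '[0,0,20,0,80,0,0,45,0,80,0,0,70,0,80,10,-30,75,3,80,25,-65,75,7,80,40,-105,70,7,80,50,-145,50,7,80,50,-180,25,7,80,50,-185,5,7,80,50,-185,5,7,80]'
python3 -m inch '[0,0,-8,0,80,0,0,-13,0,80,0,0,-13,0,80,0,0,-13,0,80]'
python3 -c "
from h import *
s=robot.read_state();print(s['tool_pos'],s['q'])"
```

```text
t: 6.13
tool_pos: [0.5945, -0.0499, 0.1122]
orientation: [-0.006, -3.134, -0.001]
force: [-0.1, -0.6, -1.8]
opening: 0.0897
gripper_force: 15.0
t: 6.47
tool_pos: [0.5983, -0.0458, 0.1057]
orientation: [-0.003, 3.14, -0.0]
force: [-0.2, 0.4, -0.6]
opening: 0.0899
gripper_force: 15.0
[ 0.59831909 -0.04584294  0.10566384] [-1.62005115e-01  2.08061997e-01  1.61181462e+00  1.76772867e-04
  1.32039270e+00 -1.73464841e+00]
```

```bash
python3 -m inch '[0,0,-3,0,80,0,0,-6,0,80,0,0,-6,0,80]' 8
python3 -m inch '[0,0,-2,0,80,0,0,-2,0,80]' 8
```

```text
t: 6.72
tool_pos: [0.5977, -0.0465, 0.0985]
orientation: [-0.001, 3.141, 0.0]
force: [-0.2, 0.2, -1.0]
opening: 0.0897
gripper_force: 8.0
t: 6.88
tool_pos: [0.5981, -0.0468, 0.097]
orientation: [-0.001, 3.141, 0.0]
force: [-0.1, 0.3, 1.2]
opening: 0.0901
gripper_force: 8.0
```

```bash
python3 -m inch '[-9,0,0,0,80,-18.5,0,-1,0,80,-28,0,-3,0,80,-37,0,-5,0,80,-46,0,-8.5,0,80,-54,0,-12,0,80]'
python3 -c "
from h import *
s=robot.read_state();print(s['tool_pos'],s['force'])
cam('side','s2');cam('wrist','w7')
a=cv2.imread('pics/s2.png');b=cv2.imread('pics/w7.png')
u,v=proj('s2',(.57,-.05,.06)).astype(int);print(u,v)
c=cv2.resize(a[v-50:v+40,u-60:u+60],(400,300),interpolation=cv2.INTER_CUBIC)
cv2.imwrite('pics/m6.png',np.hstack([c,cv2.resize(b,(400,300))]))"
```

```text
t: 7.38
tool_pos: [0.5442, -0.0471, 0.0859]
orientation: [-0.0, 3.139, -0.0]
force: [-0.7, 0.0, 4.3]
opening: 0.0897
gripper_force: 8.0
[ 0.5441733  -0.04713028  0.08585964] [-6.66286446e-01  1.82089769e-03  4.32286586e+00]
309 214
```

View pics/m6.png

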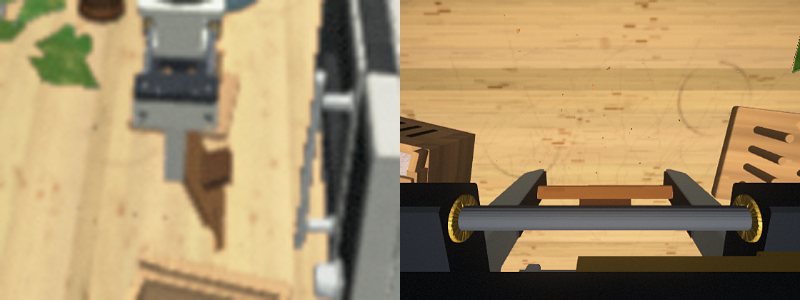

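```bash
python3 -m inch '[-8,0,-5,0,80,-16,0,-10,0,80,-29.5,0,-23,0,80,-41,0,-38,0,80,-49.5,0,-54,0,80,-53,0,-63,0,80,-55,0,-72,0,80,-57,0,-80,0,80,-57,0,-82,0,80,-57,0,-82,0,80]'
```

```text
t: 8.32
tool_pos: [0.4867, -0.047, 0.0022]
orientation: [0.0, -3.141, -0.0]
force: [0.3, -0.4, 0.3]
opening: 0.0898
gripper_force: 8.0
```

```bash
python3 -m inch '[0,0,0,0,100,0,0,0,0,100,0,0,0,0,100,0,0,10,0,100,0,0,30,0,100,10,0,70,0,100,30,0,110,0,100,60,0,150,0,100,80,0,190,0,100,80,0,220,0,100]'
python3 -m inch '[0,0,20,0,100,0,0,20,0,100,0,0,20,0,100]'
python3 -c "
from h import *
cam('wrist','w8')"
python3 -m inch '[10,-40,20,0,100,20,-80,20,0,100,25,-120,20,0,100,30,-150,30,0,100,30,-170,30,0,100,30,-170,30,0,100,30,-170,30,0,100,30,-170,30,0,100]'
python3 -c "
from h import *
cam('wrist','w9')"
python3 -m inch '[0,-30,30,0,100,0,-60,30,0,100,0,-60,30,0,100,0,-60,30,0,100,0,-60,30,0,100]'
python3 -c "
from h import *
cam('wrist','w10')
f=lambda n:cv2.imread(f'pics/{n}.png')[:300,:]
for n in ('w8','w9','w10'): print(n,[proj(n,p).round() .tolist() for p in [(.538,-.047,.009),(.569,-.253,.08)]])
"
```

```text
t: 9.15
tool_pos: [0.5677, -0.0469, 0.2234]
orientation: [-0.0, 3.141, 0.0]
force: [2.3, 0.5, -0.6]
opening: 0.0929
gripper_force: 0.0
t: 9.4
tool_pos: [0.5676, -0.0472, 0.244]
orientation: [-0.0, 3.137, -0.001]
force: [0.1, 1.1, -0.0]
opening: 0.0929
gripper_force: 0.0
t: 10.12
tool_pos: [0.5957, -0.2161, 0.2694]
orientation: [0.0, -3.139, -0.003]
force: [-0.0, 0.3, 0.3]
opening: 0.0934
gripper_force: 0.0
t: 10.58
tool_pos: [0.5965, -0.2756, 0.3005]
orientation: [0.002, -3.141, -0.002]
force: [-0.6, 0.1, -0.1]
opening: 0.093
gripper_force: 0.0
w8 [[288.0, 157.0], [91.0, 193.0]]
w9 [[418.0, 134.0], [254.0, 165.0]]
w10 [[453.0, 133.0], [307.0, 161.0]]
```

```bash
python3 -c "
from h import *
I=lambda n:cv2.imread(f'pics/{n}.png')
r=lambda im,w,h:cv2.resize(im,(w,h),interpolation=cv2.INTER_CUBIC)
a=r(I('w9')[85:245,174:334],400,400);b=r(I('w10')[80:240,227:387],400,400)
c=np.zeros((200,800,3),np.uint8);c[:,:200]=r(I('w8')[90:230,218:358],200,200);c[:,200:467]=r(I('w9')[:420],267,200)
cv2.imwrite('pics/m7.png',np.vstack([np.hstack([a,b]),c]))"
```

```text
(no output)
```

View pics/m7.png

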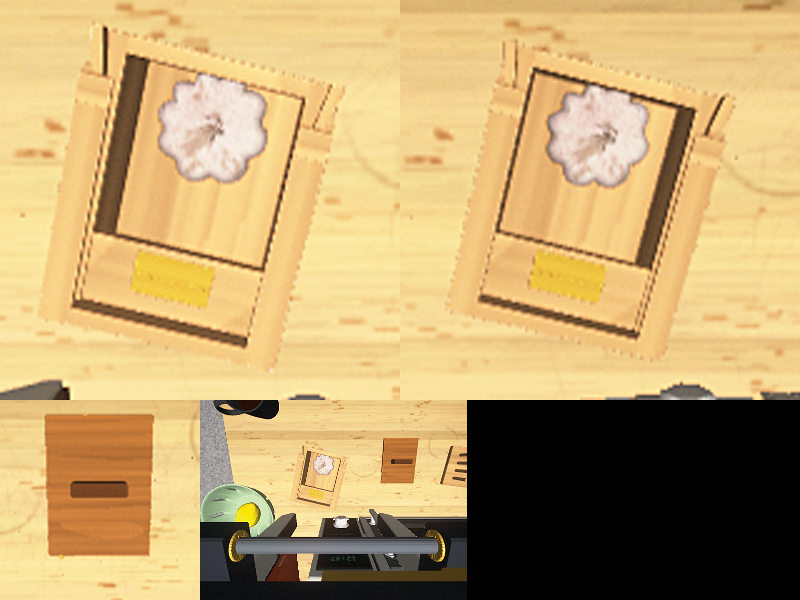

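Run:
```python
from h import *
A=lambda u,v:(173.6+u/2.5,84.6+v/2.5)
B=lambda u,v:(226.6+(u-400)/2.5,79.6+v/2.5)
for n,a,b in [('farBL',(38,318),(446,310)),('farBR',(272,368),(660,360)),('mTL',(95,25),(507,41)),('mTR',(343,88),(733,96)),('lipL',(80,75),(493,88)),('lipR',(332,130),(723,137)),('cavNL',(127,55),(534,70)),('cavNR',(305,97),(695,108)),('cavFR',(265,270),(650,268))]:
    p,e=tri(('w9',A(*a)),('w10',B(*b)));print(n,p.round(4),round(e,4))
c={}
for n,x,y in (('w9',174,85),('w10',227,80)):
    im=cv2.imread(f'pics/{n}.png');h=cv2.cvtColor(im,cv2.COLOR_BGR2HSV)
    m=((h[...,0]>22)&(h[...,0]<35)&(h[...,1]>170)).astype(np.uint8);k=np.zeros_like(m);k[y:y+160,x:x+160]=1
    q,l,st,ce=cv2.connectedComponentsWithStats(m*k);i=1+st[1:,4].argmax();ys,xs=np.nonzero(l==i)
    r=cv2.minAreaRect(np.c_[xs,ys].astype(np.float32));print(n,st[i],ce[i],r);c[n]=r[0]
    bp=cv2.boxPoints(r);W=[onz(n,p,.071) for p in bp];print(np.round(W,4).tolist())
p,e=tri(('w9',c['w9']),('w10',c['w10']));print('ridge',p.round(4),e)
# lid in w8
im=cv2.imread('pics/w8.png');h=cv2.cvtColor(im,cv2.COLOR_BGR2HSV)
for nm,m in (('lid',(h[...,0]<14)&(h[...,1]>120)),('rib',(h[...,2]<110))):
    m=m.astype(np.uint8);k=np.zeros_like(m);k[92:212,240:335]=1
    q,l,st,ce=cv2.connectedComponentsWithStats(m*k);i=1+st[1:,4].argmax();ys,xs=np.nonzero(l==i)
    r=cv2.minAreaRect(np.c_[xs,ys].astype(np.float32));print(nm,st[i],r)
    print(np.round([onz('w8',p,.009 if nm=='lid' else .037) for p in cv2.boxPoints(r)],4).tolist(),onz('w8',r[0],.009 if nm=='lid' else .037))
s=robot.read_state();print(s['tool_pos'],s['q'][5])
```

```text
farBL [ 0.6211 -0.3275  0.0838] 0.0003
farBR [ 0.6465 -0.2221  0.0816] 0.0004
mTL [ 0.4954 -0.2967  0.0744] 0.0
mTR [ 0.5205 -0.191   0.0742] 0.0007
lipL [ 0.5162 -0.3032  0.0791] 0.0003
lipR [ 0.5386 -0.1959  0.0795] 0.0002
cavNL [ 0.5077 -0.2844  0.0709] 0.0003
cavNR [ 0.5251 -0.2072  0.066 ] 0.0002
cavFR [ 0.6046 -0.2255  0.0591] 0.0
w9 [227 186  33  22 410] [242.79512195 196.5       ] ((242.5128936767578, 196.36309814453125), (30.727439880371094, 14.858078002929688), 13.495734214782715)
[[0.6108, -0.2876, 0.071], [0.5938, -0.2828, 0.071], [0.6023, -0.2488, 0.071], [0.6194, -0.2532, 0.071]]
w10 [280 183  29  12  95] [295.35789474 187.89473684] ((294.3235778808594, 187.2058868408203), (27.891597747802734, 7.033533096313477), 14.03624439239502)
[[0.6029, -0.2851, 0.071], [0.5943, -0.283, 0.071], [0.6028, -0.2493, 0.071], [0.6115, -0.2513, 0.071]]
ridge [ 0.6029 -0.2672  0.0798] 0.0016832221518835884
lid [260 141  50  19 541] ((284.279296875, 149.91397094726562), (48.7890510559082, 17.877666473388672), 2.862405300140381)
[[0.5392, -0.0824, 0.009], [0.5176, -0.0808, 0.009], [0.5205, -0.0215, 0.009], [0.5422, -0.0222, 0.009]] [ 0.52981429 -0.05174028  0.009     ]
rib [268 147  38   2  75] ((286.5, 147.5), (1.0, 37.0), 90.0)
[[0.5243, -0.07, 0.037], [0.5243, -0.0279, 0.037], [0.5254, -0.0279, 0.037], [0.5254, -0.0701, 0.037]] [ 0.52488186 -0.04898339  0.037     ]
[ 0.59652012 -0.27529674  0.30050156] -2.0830209522938423
```

Run:
```python
from h import *
g=lambda u,v:(217.6+.7*u,89.6+.7*(v-400))
L=[onz('w8',g(*p),.009) for p in [(45,415),(153,414),(149,555),(49,556)]]
Rb=[onz('w8',g(*p),.037) for p in [(70,482),(128,482),(128,497),(70,497)]]
print(np.round(L,4).tolist(),np.mean(L,0));print(np.round(Rb,4).tolist(),np.mean(Rb,0))
im=cv2.imread('pics/w8.png')
print('col through rib x=286:',im[140:165,286,2].tolist());print(im[140:165,280,2].tolist(),im[140:165,295,2].tolist())
print('row y=152', im[152,262:312,2].tolist())
s=robot.read_state();r=R.from_rotvec(s['orientation']).as_matrix();print(s['tool_pos'],np.degrees(np.arctan2(-r[0,1],r[1,1])))
```

```text
[[0.4717, -0.0932, 0.009], [0.4709, -0.0039, 0.009], [0.5904, -0.004, 0.009], [0.5913, -0.0931, 0.009]] [ 0.53109795 -0.04854276  0.009     ]
[[0.5243, -0.0716, 0.037], [0.5243, -0.0254, 0.037], [0.5362, -0.0252, 0.037], [0.5362, -0.0718, 0.037]] [ 0.53025639 -0.04852994  0.037     ]
col through rib x=286: [204, 207, 200, 195, 195, 202, 172, 41, 87, 126, 123, 121, 118, 116, 116, 120, 119, 113, 168, 215, 200, 193, 184, 180, 181]
[204, 201, 198, 193, 194, 205, 170, 40, 88, 127, 124, 122, 118, 114, 118, 115, 116, 116, 167, 213, 198, 193, 187, 182, 182] [209, 207, 200, 192, 190, 201, 167, 45, 86, 123, 121, 120, 117, 117, 115, 120, 120, 111, 165, 212, 197, 189, 183, 178, 185]
row y=152 [203, 202, 197, 203, 209, 138, 119, 118, 120, 116, 117, 118, 122, 116, 115, 117, 121, 122, 118, 119, 120, 115, 122, 120, 118, 118, 116, 119, 119, 118, 116, 122, 119, 117, 121, 123, 118, 120, 117, 118, 118, 116, 120, 119, 126, 146, 205, 205, 201, 200]
[ 0.59652012 -0.27529674  0.30050156] 0.09182694971681678
```

```bash
python3 -m inch '[-12,40,0,0,100,-24,80,0,0,100,-36,120,-5,0,100,-48,160,-20,0,80,-60,195,-35,0,80,-66,220,-65,0,80,-66,228,-105,0,80,-66,228,-145,0,80,-66,228,-185,0,80,-66,228,-215,0,80]'
python3 -m inch '[0,0,0,0,80,0,0,0,0,80,0,0,0,0,80]'
```

```text
t: 11.47
tool_pos: [0.5282, -0.0467, 0.0826]
orientation: [0.004, -3.139, -0.001]
force: [-0.3, -0.3, -0.0]
opening: 0.0745
gripper_force: 0.0
t: 11.72
tool_pos: [0.5316, -0.0487, 0.0884]
orientation: [-0.001, 3.139, -0.001]
force: [1.1, -0.6, 0.8]
opening: 0.0746
gripper_force: 0.0
```

```bash
for i in 1 2 3; do python3 -m inch '[0,0,0,0,80]' | grep tool_pos; done
python3 -m inch '[0,0,-25,0,80,0,0,-45,0,80,0,0,-60,0,80,0,0,-65,0,80,0,0,-65,0,80,0,0,-65,0,80]'
for i in 1 2 3; do python3 -m inch '[0,0,0,0,80]' | egrep 'tool_pos|force'; done
```

```text
tool_pos: [0.5327, -0.0492, 0.0895]
tool_pos: [0.5326, -0.0493, 0.0892]
tool_pos: [0.532, -0.0494, 0.0885]
t: 12.47
tool_pos: [0.5311, -0.0492, 0.0222]
orientation: [0.0, 3.141, -0.0]
force: [-0.3, 1.3, 0.4]
opening: 0.0744
gripper_force: 0.0
tool_pos: [0.5318, -0.0493, 0.0229]
force: [0.2, -0.5, 0.0]
gripper_force: 0.0
tool_pos: [0.5317, -0.0493, 0.0228]
force: [-1.0, 0.2, 0.4]
gripper_force: 0.0
tool_pos: [0.5314, -0.0493, 0.0224]
force: [0.6, 0.4, -0.4]
gripper_force: 0.0
```

```bash
python3 -m inch '[-1,2,-4,0,80,-1,2,-4,0,80,-1,2,-4,0,20,-1,2,-4,0,20,-1,2,-4,0,20,-1,2,-4,0,20,-1,2,-4,0,20,-1,2,-4,0,20,-1,2,-4,0,20,-1,2,-4,0,20]' 35
python3 -m inch '[0,0,0,0,20,0,0,20,0,20,0,0,40,0,20,0,0,80,0,20,0,0,100,0,20,0,0,100,0,20,0,0,100,0,20]' 35
python3 -c "
from h import *
cam('side','s3');cam('top','t3');cam('wrist','w11')"
```

```text
t: 13.55
tool_pos: [0.5296, -0.0471, 0.0173]
orientation: [-0.0, 3.141, -0.0]
force: [0.6, 0.3, 0.6]
opening: 0.0456
gripper_force: 35.0
t: 14.13
tool_pos: [0.5307, -0.0473, 0.1188]
orientation: [-0.0, 3.138, -0.001]
force: [-0.4, -0.2, -0.9]
opening: 0.0454
gripper_force: 35.0
```

```bash
python3 -m inch '[-15,-25,10,-2,20,-30,-60,10,-6,20,-45,-95,10,-10,20,-60,-130,10,-13.6,20,-68,-160,5,-13.6,20,-69.5,-184,0,-13.6,20,-69.5,-184,0,-13.6,20,-69.5,-184,0,-13.6,20]' 35
for i in 1 2 3; do python3 -m inch '[0,0,0,0,20]' | egrep 'tool_pos|orie'; done
python3 -c "
from h import *
cam('side','s4');cam('top','t4');cam('wrist','w12')
print(proj('w12',(.51,-.244,.07)),proj('t4',(.51,-.244,.08)),proj('s4',(.51,-.244,.08)))
s=robot.read_state();r=R.from_rotvec(s['orientation']).as_matrix();print(np.degrees(np.arctan2(-r[0,1],r[1,1])),r[2])"
```

```text
t: 14.95
tool_pos: [0.4584, -0.2313, 0.1152]
orientation: [-0.376, -3.116, -0.003]
force: [-0.7, -0.2, -1.4]
opening: 0.0455
gripper_force: 35.0
tool_pos: [0.4593, -0.2301, 0.1159]
orientation: [-0.372, -3.117, -0.002]
tool_pos: [0.4599, -0.2298, 0.1166]
orientation: [-0.37, -3.119, -0.001]
tool_pos: [0.4602, -0.2299, 0.117]
orientation: [-0.369, -3.119, -0.001]
[286.35974251 293.75252978] [349.89583339 211.76095804] [285.66614682 252.81029003]
-13.51665760751969 [-2.67566902e-04 -1.96618545e-05 -9.99999964e-01]
```

```bash
python3 -m inch '[0,-1,-10,0,20,0,-1,-20,0,20,0,-1,-25,0,20,0,-1,-25,0,20]'
for i in 1 2 3 4 5; do python3 -m inch '[0,0,-1,0,20,0,0,-1,0,20]' | egrep 'tool_pos|^force'; done
```

```text
t: 15.68
tool_pos: [0.4585, -0.2311, 0.0897]
orientation: [-0.371, -3.116, -0.003]
force: [0.3, -0.6, -0.7]
opening: 0.0454
gripper_force: 35.0
tool_pos: [0.4599, -0.232, 0.091]
force: [0.1, 0.5, -0.6]
tool_pos: [0.4602, -0.2322, 0.0905]
force: [0.1, -0.0, -1.5]
tool_pos: [0.4601, -0.2321, 0.0893]
force: [-0.5, -0.2, -1.0]
tool_pos: [0.46, -0.232, 0.0882]
force: [1.1, 1.0, 0.0]
tool_pos: [0.46, -0.2321, 0.0872]
force: [-0.2, -0.5, -0.3]
```

```bash
python3 -m inch '[0.3,1.2,-1,0,20,0.3,1.2,-1,0,20]'| egrep 'tool_pos|^force'
for i in 1 2 3; do python3 -m inch '[0,0,-1,0,20,0,0,-1,0,20]' | egrep 'tool_pos|^force'; done
```

```text
tool_pos: [0.4605, -0.2313, 0.0868]
force: [-1.7, -1.4, 4.0]
tool_pos: [0.4604, -0.2312, 0.0859]
force: [-4.5, 0.0, 7.0]
tool_pos: [0.4602, -0.2311, 0.0849]
force: [-4.3, 0.1, 7.1]
tool_pos: [0.4602, -0.2311, 0.0839]
force: [-5.6, -0.7, 7.9]
```

```bash
for i in 1 2 3; do python3 -m inch '[0,0,1,0,20,0,0,1,0,20]' | egrep 'tool_pos|^force'; done
python3 -c "
from h import *
s=robot.read_state();print(s['force'],s['wrist_torque'])
im,_,_=cam('side','s5');cam('top','t5')
h=cv2.cvtColor(im,cv2.COLOR_BGR2HSV)
for n,p in dict(lead_r=(.4602+.06*.972-.235*.045,-.2311-.06*.235-.972*.045,.078),lead_l=(.4602+.06*.972+.235*.045,-.2311-.06*.235+.972*.045,.078),trail_r=(.4602-.06*.972-.235*.045,-.2311+.06*.235-.972*.045,.078),mouthR=(.508-.235*.0545,-.2422-.972*.0545,.07)).items(): print(n,proj('s5',p).round(1))
m=((h[...,0]<13)&(h[...,1]>130)&(h[...,2]>40)).astype(np.uint8)
for y in range(235,290,2): print(y,''.join('#' if v else '.' for v in m[y,225:320]))
"
```

```text
tool_pos: [0.4605, -0.2308, 0.0844]
force: [-1.0, -0.6, 1.9]
tool_pos: [0.4603, -0.2306, 0.0851]
force: [-0.1, 0.6, -0.5]
tool_pos: [0.4602, -0.2307, 0.0861]
force: [-0.4, 0.2, -0.3]
[-0.37939904  0.23735804 -0.26267396] [-0.0089636  -0.00174389  0.04048219]
lead_r [283.6 265.4]
lead_l [293.7 243. ]
trail_r [240.9 255. ]
mouthR [278.5 269. ]
235 ...............................................................................................
237 ...............................................................................................
239 ...............................................................................................
241 ...............................................................................................
243 ...............................................................................................
245 ...............................................................................................
247 ...............................................................................................
249 ....................................................
[... 1343 characters left out ...]

277 ...............................................................................................
279 ...............................................................................................
281 ...............................................................................................
283 ...............................................................................................
285 ...............................................................................................
287 ...............................................................................................
289 ..#.##########...#.............................................................................
```

```bash
python3 -m inch '[2.4,-0.6,0.5,0,20,4.9,-1.2,0.5,0,20,7.3,-1.8,0.5,0,20,9.7,-2.35,0.5,0,20,9.7,-2.35,0.5,0,20]'| egrep 'tool_pos|^force'
python3 -m inch '[2.4,-0.6,0,0,20,4.9,-1.2,0,0,20,7.3,-1.8,0,0,20,9.7,-2.35,0,0,20,9.7,-2.35,0,0,20]'| egrep 'tool_pos|^force'
```

```text
tool_pos: [0.4705, -0.2334, 0.0868]
force: [-0.7, 0.5, -0.9]
tool_pos: [0.4801, -0.2356, 0.0868]
force: [0.3, -0.4, -1.6]
```

```bash
python3 -m inch '[2.4,-0.6,0,0,20,4.9,-1.2,0,0,20,7.3,-1.8,0,0,20,9.7,-2.35,0,0,20,9.7,-2.35,0,0,20]'| egrep 'tool_pos|^force'
python3 -m inch '[2.4,-0.6,0,0,20,4.9,-1.2,0,0,20,7.3,-1.8,0,0,20,9.7,-2.35,0,0,20,9.7,-2.35,0,0,20]'| egrep 'tool_pos|^force'
python3 -m inch '[2.4,-0.6,0,0,20,4.9,-1.2,0,0,20,7.3,-1.8,0,0,20,9.7,-2.35,0,0,20,9.7,-2.35,0,0,20]'| egrep 'tool_pos|^force'
```

```text
tool_pos: [0.4898, -0.238, 0.0867]
force: [0.2, -0.7, -1.5]
tool_pos: [0.4996, -0.2404, 0.0868]
force: [0.7, -0.3, -1.0]
tool_pos: [0.5092, -0.2428, 0.0871]
force: [-2.2, 0.5, 3.7]
```

```bash
python3 -m inch '[2.4,-0.6,0,0,20,4.9,-1.2,0,0,20,7.3,-1.8,0,0,20,9.7,-2.35,0,0,20,9.7,-2.35,0,0,20]'| egrep 'tool_pos|^force'
python3 -m inch '[2.4,-0.6,0,0,20,4.9,-1.2,0,0,20,7.3,-1.8,0,0,20,9.7,-2.35,0,0,20,9.7,-2.35,0,0,20]'| egrep 'tool_pos|^force'
python3 -m inch '[2.4,-0.6,0,0,20,4.9,-1.2,0,0,20,7.3,-1.8,0,0,20,9.7,-2.35,0,0,20,9.7,-2.35,0,0,20]'| egrep 'tool_pos|^force'
```

```text
tool_pos: [0.5188, -0.2452, 0.0874]
force: [-3.7, 1.6, 6.6]
tool_pos: [0.5285, -0.2476, 0.0876]
force: [-5.4, 0.5, 8.5]
tool_pos: [0.5383, -0.2499, 0.0874]
force: [-4.3, 2.0, 6.8]
```

```bash
python3 -m inch '[2.4,-0.6,0.5,0,20,4.9,-1.2,0.7,0,20,4.9,-1.2,0.7,0,20]' 50| egrep 'tool_pos|^force'
python3 -m inch '[2.4,-0.6,0,0,20,4.9,-1.2,0,0,20,4.9,-1.2,0,0,20]'| egrep 'tool_pos|^force'
python3 -m inch '[2.4,-0.6,0,0,20,4.9,-1.2,0,0,20,4.9,-1.2,0,0,20]'| egrep 'tool_pos|^force'
python3 -m inch '[2.4,-0.6,0,0,20,4.9,-1.2,0,0,20,4.9,-1.2,0,0,20]'| egrep 'tool_pos|^force|opening'
```

```text
tool_pos: [0.543, -0.251, 0.0878]
force: [-4.4, 0.8, 6.0]
tool_pos: [0.5468, -0.2519, 0.0876]
force: [-9.2, 1.7, 10.2]
tool_pos: [0.5528, -0.2534, 0.0879]
force: [-5.3, 1.7, 7.0]
tool_pos: [0.5583, -0.2548, 0.088]
force: [-1.4, -0.3, 6.0]
opening: 0.0454
```

```bash
python3 -m inch '[2.4,-0.6,0,0,20,4.9,-1.2,0,0,20,4.9,-1.2,0,0,20]'| egrep 'tool_pos|^force'
for i in 1 2 3; do python3 -m inch '[1,-0.2,0,0,20,1.9,-0.5,0,0,20,1.9,-0.5,0,0,20]'| egrep 'tool_pos|^force|opening';done
```

```text
tool_pos: [0.5627, -0.2557, 0.0875]
force: [-2.9, 0.8, 5.6]
tool_pos: [0.5642, -0.2561, 0.0874]
force: [-3.6, 0.6, 5.3]
opening: 0.0455
tool_pos: [0.5661, -0.2566, 0.0874]
force: [-3.9, 0.3, 6.0]
opening: 0.0456
tool_pos: [0.5664, -0.2567, 0.0871]
force: [-10.4, 2.7, 8.9]
opening: 0.0457
```

```bash
python3 -m inch '[1,-0.2,0,0,20,1,-0.2,0,0,20]'| egrep 'tool_pos|^force'
python3 -m inch '[-1,0.2,0,0,20,-1.5,0.3,0,0,20,-1.5,0.3,0,0,20]'| egrep 'tool_pos|^force'
python3 -m inch '[-1,0.2,0,0,20,-2,0.5,0,0,20,-2,0.5,0,0,20]'| egrep 'tool_pos|^force'
```

```text
tool_pos: [0.5665, -0.2567, 0.0871]
force: [-16.6, 3.2, 13.7]
tool_pos: [0.5665, -0.2567, 0.0871]
force: [-7.9, 1.5, 7.3]
tool_pos: [0.5662, -0.2566, 0.0877]
force: [-0.3, 0.7, 4.5]
```

```bash
python3 -m inch '[-1.5,0.4,0,0,20,-1.5,0.4,0,0,20]'| egrep 'tool_pos|^force'
python3 -m inch '[-1,0.2,0,0,20,-1,0.2,0,0,20]'| egrep 'tool_pos|^force'
```

```text
tool_pos: [0.5652, -0.2565, 0.0881]
force: [3.4, -0.8, 3.0]
tool_pos: [0.5637, -0.2562, 0.088]
force: [3.7, -0.1, 4.2]
```

```bash
python3 -m inch '[1.9,-0.5,0,0,20,2.9,-0.7,0,0,20,2.9,-0.7,0,0,20]'| egrep 'tool_pos|^force'
python3 -m inch '[1,-0.2,0,0,20,1,-0.2,0,0,20]'| egrep 'tool_pos|^force'
```

```text
tool_pos: [0.5646, -0.2564, 0.087]
force: [-4.4, 1.4, 7.2]
tool_pos: [0.5654, -0.2566, 0.087]
force: [-6.0, 0.5, 9.1]
```

```bash
python3 -m inch '[-0.5,0.1,0.5,0,20,-0.5,0.1,0.8,0,20]'| egrep 'tool_pos|^force'
python3 -m inch '[0,0,0,0,45,0,0,0,0,75,0,0,0,0,75,0,0,0,0,75,0,0,0,0,75]'
python3 -m inch '[0,0,10,0,75,0,0,40,0,75,0,0,80,0,75,-10,0,120,0,75,-20,0,160,0,75,-20,0,190,0,75,-20,0,190,0,75,-20,0,190,0,75]'
python3 - <<'E'
from h import *
cam('wrist','w20')
im=cv2.imread('pics/w20.png');h=cv2.cvtColor(im,cv2.COLOR_BGR2HSV)
u,v=proj('w20',(.5663,-.258,.079)).astype(int);print(u,v)
m=((h[...,0]<14)&(h[...,1]>120)&(h[...,2]>60)).astype(np.uint8);m[v+90:]=0;m[:max(0,v-90)]=0
m=cv2.morphologyEx(m,cv2.MORPH_CLOSE,np.ones((25,25)))
q,l,st,ce=cv2.connectedComponentsWithStats(m);i=1+st[1:,4].argmax();ys,xs=np.nonzero(l==i)
r=cv2.minAreaRect(np.c_[xs,ys].astype(np.float32));print(st[i],r,onz('w20',r[0],.079))
print(np.round([onz('w20',p,.079) for p in cv2.boxPoints(r)],4).tolist())
# rib top
b=((h[...,2]<140)&(h[...,0]<14)).astype(np.uint8);k=np.zeros_like(b);k[v-40:v+40,u-45:u+45]=1
q,l,st,ce=cv2.connectedComponentsWithStats(b*k);i=1+st[1:,4].argmax();ys,xs=np.nonzero(l==i)
r=cv2.minAreaRect(np.c_[xs,ys].astype(np.float32));print('rib',st[i],r,onz('w20',r[0],.107))
E
```

```text
tool_pos: [0.5653, -0.2565, 0.0875]
force: [-2.9, 0.3, 3.0]
t: 25.12
tool_pos: [0.5665, -0.2566, 0.0879]
orientation: [-0.372, -3.119, -0.0]
force: [-0.1, 0.1, 0.2]
opening: 0.0672
gripper_force: 0.0
t: 25.78
tool_pos: [0.5478, -0.2575, 0.2824]
orientation: [0.371, 3.113, -0.004]
force: [-0.6, -0.1, -0.6]
opening: 0.0694
gripper_force: 0.0
291 199
[ 245  145   91  106 7592] ((290.0, 197.5), (105.0, 90.0), 90.0) [ 0.56344256 -0.25925791  0.079     ]
[[0.4926, -0.2943, 0.079], [0.5165, -0.1959, 0.079], [0.6405, -0.2211, 0.079], [0.6146, -0.3282, 0.079]]
rib [271 196  42  15 570] ((291.5, 203.0), (14.0, 41.0), 90.0) [ 0.56346042 -0.25783067  0.107     ]
```

```bash
python3 -c "
from plant import job
print(job.close_job())"
```

```text
the job is handed in; nothing more can be done
None
```

I laid the lid flat on the table, rib up and released, then picked it up again and slid it into the garlic box until it hit the far wall. I let go of it within about 1 mm of home, by my measurement, and handed the job in at about 26 s. I did not see the ridge snap up: I infer it from where the lid stopped and the push forces, and a gentle pull-back test was inconclusive.

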